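Pull the spent filter from its well with the hook

TASK

Take the red-handled hook from its stand, catch the orange wire loop of the white filter down in the grey well with it, draw the filter out and set it gently down, standing upright, in the aluminium tray. Touch the filter only with the hook, leave the spray can, screwdriver and jar alone, and hang the hook back upright in its stand, with its collar on the two prongs.

Things in the scene. Friction and masses are not known exactly. Their poses are not given: they have to be found in the camera images.
- cartridge: Loose white filter cartridge, a cylinder 62 mm in diameter, 35 mm tall, 0.08 to 0.17 kg, starting upright on the floor of the well in housing, turned up to 0.8 rad either way. Origin: centre of its underside; z up. A wire loop stands on its top (see loop_top).
- loop_top (a point): Peak of the orange loop's wire centreline, 67 mm above the cartridge's origin, axes as the cartridge's. The wire is 4 mm thick and lies in the local y-z plane: upright legs at y = -14 and +14 mm from the top face (32 mm below the peak) to 12 mm below the peak, then sloping to it. The loop is open along local x, 30 mm high under the peak and 24 mm wide.
- housing: Fixed light-blue machine shell (x -62 to +218, y -90 to +90 mm, 36 mm high) with the grey filter well, an upright round cup. Origin: centre of the well's underside. Well: outer diameter 82, inner 70 mm, inner floor at z = 10, open rim at z = 115 mm. A compressor lies at x 112 to 188, y -68 to +68 mm, 91 mm tall.
- hook_tool: Loose hook tool, 0.09 kg, starting upright in stand. Origin: centre of the underside of its black collar (34 x 34 mm, 6 mm thick), on the shank's axis; z up. Above the collar a red handle, 28 mm along x, 18 mm along y (grasp across y), from z = 6 to 60 mm. Below it a straight steel shank 6 mm thick down to z = -90 mm, ending in the hook (see hook_mouth).
- hook_mouth (a point): Middle of the upturned hook's mouth, where a caught wire lies: 8.5 mm along the tool's x from the shank's axis, 85.5 mm below the tool's origin; axes as the tool's. A 5 mm bar (centreline) runs 90 mm below the tool's origin from the shank along +x to x = 16 mm, then up 9 mm; its round tip ends 78.5 mm below the origin. Mouth 10 mm wide; lowest point of the tool z = -93 mm.
- stand: Fixed blue fork stand. Origin: centre of the underside of its base (100 x 90 x 10 mm). Two level prongs, tops at z = 115 mm, run along x from -33 to +27 mm, 14 mm wide each; the 16 mm slot between them, centred on y = 0, is open at +x; post at x -44 to -32 mm, not above the prongs.
- hang (a point): Middle of the stand's slot at the height of the prongs' tops, 115 mm above the stand's origin; axes as the stand's. The tool's origin rests here within 3 mm at the start, shank in the slot, collar on both prongs, hook pointing to +x. The hook passes straight up or down through the slot while it points along it.
- tray: Fixed empty aluminium tray, 160 mm along x by 150 mm along y, walls 4 mm thick and 22 mm high, floor 4 mm thick. Origin: centre of its underside; z up.
- spray_can: Yellow spray can, 52 mm in diameter, 150 mm tall, standing. Origin: centre of its underside. Leave it alone.
- screwdriver: Screwdriver with green handle, about 200 mm long, lying on the bench along its own x. Leave it alone.
- screw_jar: Small amber jar, 44 mm in diameter, 50 mm tall, standing. Origin: centre of its underside. Leave it alone.
Things that resemble listed ones, but are neither listed nor needed, are in the scene too. Several things look just like the stand: the one meant starts farthest to the robot's right.

How it is judged:
By the outcome, as a careful person would: the job done as asked, in the order asked, and still so for the second after the job is handed in, with the robot touching nothing.
It also fails if it takes over 67 s, if anything falls off the work surface, if the arm or the gripper's body presses on something with over 40 N, if the wrist force passes 120 N, or if a joint passes its speed limit or range.

ROBOT

A 7-joint arm with a two-finger parallel gripper is mounted at the origin on the work surface. World frame = base frame: x ahead of the robot, y to its left, z up, the work surface at z = 0. Lengths are in m, angles in rad, forces in N, time in s.
With the tool pointing down it reaches from about 0.425 to 0.875 m from the base axis. Payload 8.4 kg.
Tool frame: the origin (TCP) lies on the centre line of the jaws, within the pads' length; the fingertips stand 22 mm ahead of it and the grasp point (between the pads) lies 3 mm ahead of it; z points along the fingers, y is the line along which they close (so a half turn about z gives the same grasp; the last joint's range is limited). The gripper opens to 85 mm and grips with 20 to 120 N. Pads are 22 mm wide; open, the fingers measure 114 mm over their backs; the gripper's body (76 mm by 85 mm) begins 54 mm behind the grasp point. The pads swing forward as they close: fully open they stand 13 mm farther back than shut.
Start: joints at [-1.344, 0.333, 0.04, 1.465, -0.013, 1.343, -0.059], TCP at [0.208, 0.616, 0.213] pointing down, gripper open.
Joint ranges: [-2.58, 2.58], [-0.38, 2.09], [-1.3, 1.39], [0.25, 2.4], [-1.5, 4.64], [0.08, 2.09], [-2.65, 2.65]. Speed limits (rad/s): [2.22, 2.22, 2.79, 2.79, 3.14, 3.14, 3.14].

INTERFACE

Orientations are given as a rotation vector (axis times angle).
In Python, from cell import env gives the robot as it stands. Calls block until the motion is done:
- env.reach(position, orientation): joint-space move of the TCP to a pose.
- env.move_linear(position, feed=0.15, frame=None): straight line of the TCP; frame=None keeps the orientation; feed is the mean speed in m/s.
- env.move_j(angles): joint-space move.
- env.grip(opening, newtons=None): finger opening in m; newtons is the grip in N (None keeps the last); returns when the fingers have stopped.
- env.pause(seconds).
- env.solve_ik(position, orientation): joint angles nearest the present ones, or None.
- env.grab_frame(name): name is "side" or "top"; returns the picture (400x640x3 uint8, red, green, blue); there is no depth.
- env.get_calibration(name): a dict with "K" (3x3 intrinsics, pixels), "extrinsics" (4x4, takes a point from camera to world coordinates). Camera axes: x right, y up, looking along -z (the intrinsics and any distortion apply to the point x, -y, -z); pixel columns grow to the right and rows downward; lengths in m; the calibration is good to about 2 mm. A picture is of the moment at which its call begins. get_calibration takes no time and is no camera call.
A pose or a line that the arm cannot do raises env.IKError and nothing moves.
- env.hand_in(): hands the job in; it is judged then, once.
Trained networks look in the newest picture that a camera, given by its name, has taken for a name from the list of things; names that differ only in an ending like _2 or _b are one class to them, and where a whole thing is asked for, a point or a joint stands for the part that bears it (a point fixed in the world has none). Each returns a list of dicts, best first, with "conf" (0 to 1); they miss things now and then, are a little off and sometimes report something else, mostly with a low value. They report only what shows in the picture. A call takes as long as a camera call. They do not tell look-alikes from the thing itself.
- env.search_frame(thing, camera): "centre" ([row, column] in pixels, amid what is visible of it).
- env.mark_of(thing, camera): "centre" ([row, column] in pixels: a listed point, or the origin of a listed thing).
Readings, each from a call of its own:
- env.current_time(): time.
- env.current_joints(): joint angles.
- env.current_qvel(): joint speeds.
- env.current_joint_torque(): joint torques, N m.
- env.current_eef_pos(): TCP position.
- env.current_tcp_rot(): TCP orientation.
- env.current_force(): force on the tool from outside, world axes, zero at the start.
- env.current_torque(): the same for the moment, N m.
- env.current_opening(): finger opening in m.
- env.current_gripper_force(): force on a finger pad.
Only numpy, scipy, OpenCV 4.12 (cv2) and the standard library are available. Lean on these libraries where they do the work, as an engineer would, in place of code of your own. Each camera call takes 0.05 s, during which the arm holds its last target. There are 200 camera calls.

## Working session

There is one attempt and no reset: what is moved stays moved. The work goes in short steps, each a Python script; the robot and the scene stay as the last script left them, time stands still between calls to the robot, and variables do not carry over. Pictures are saved under pics/ and viewed, at most 13 in all, crops included, and the job is handed in when it is done.

```bash
mkdir -p pics; ls; cat > h.py <<'E'
import numpy as np, cv2
from cell import env
def save(n,f):
    im=env.grab_frame(n); cv2.imwrite(f,im[:,:,::-1]); return im
def proj(n,P):
    c=env.get_calibration(n);E=np.array(c["extrinsics"]);K=np.array(c["K"])
    p=np.linalg.inv(E)@np.r_[P,1];q=K@np.array([p[0],-p[1],-p[2]]);return q[1]/q[2],q[0]/q[2]
def ray(n,rc):
    c=env.get_calibration(n);E=np.array(c["extrinsics"]);K=np.array(c["K"])
    d=np.linalg.inv(K)@np.array([rc[1],rc[0],1.]);d=E[:3,:3]@np.array([d[0],-d[1],-d[2]]);return E[:3,3],d/np.linalg.norm(d)
def atz(n,rc,z):
    o,d=ray(n,rc);return o+d*(z-o[2])/d[2]
def tri(a,b):
    (o1,d1),(o2,d2)=ray("side",a),ray("top",b)
    A=np.stack([d1,-d2],1);s=np.linalg.lstsq(A,o2-o1,rcond=None)[0]
    p,q=o1+s[0]*d1,o2+s[1]*d2;return (p+q)/2,np.linalg.norm(p-q)
E
python3 - <<'E'
from h import *
np.set_printoptions(precision=4,suppress=True)
for n in("side","top"):
    save(n,f"pics/{n}0.png");c=env.get_calibration(n);print(n,{k:(np.round(v,3).tolist() if k!='model' else v) for k,v in c.items()})
    for t in["loop_top","cartridge","housing","hook_tool","hook_mouth","stand","hang","tray","spray_can","screwdriver","screw_jar"]:
        print(t,[(np.round(d["centre"]).tolist(),round(d["conf"],2)) for d in env.mark_of(t,n)[:5]])
print(env.current_time(),env.current_tcp_rot(),env.current_eef_pos())
E
```

```text
pics
side {'K': [[380.923, 0.0, 314.03], [0.0, 380.923, 196.627], [0.0, 0.0, 1.0]], 'extrinsics': [[0.814, 0.3, -0.497, 0.007], [-0.58, 0.445, -0.682, -0.647], [0.016, 0.843, 0.537, 0.665], [0.0, 0.0, 0.0, 1.0]]}
loop_top []
cartridge []
housing [([240.0, 330.0], 0.96)]
hook_tool [([168.0, 258.0], 0.7)]
hook_mouth [([192.0, 259.0], 0.84)]
stand [([207.0, 198.0], 0.8), ([204.0, 259.0], 0.75), ([166.0, 266.0], 0.65), ([179.0, 224.0], 0.57)]
hang [([171.0, 255.0], 0.77), ([150.0, 224.0], 0.73)]
tray [([300.0, 390.0], 0.67), ([180.0, 313.0], 0.23)]
spray_can [([178.0, 312.0], 0.71)]
screwdriver [([287.0, 478.0], 0.69)]
screw_jar [([244.0, 283.0], 0.77)]
top {'K': [[379.1, 0.0, 318.72], [0.0, 379.1, 197.991], [0.0, 0.0, 1.0]], 'extrinsics': [[0.018, 0.973, -0.231, 0.263], [-1.0, 0.017, -0.006, 0.042], [-0.002, 0.231, 0.973, 1.195], [0.0, 0.0, 0.0, 1.0]]}
loop_top [([197.0, 342.0], 0.72)]
cartridge [([199.0, 340.0], 0.63)]
housing [([200.0, 339.0], 0.94)]
hook_tool [([217.0, 243.0], 0.56)]
hook_mouth []
stand [([221.0, 249.0], 0.81), ([278.0, 215.0], 0.78), ([180.0, 189.0], 0.78), ([150.0, 441.0], 0.57), ([232.0, 191.0], 0.56)]
hang [([277.0, 204.0], 0.86), ([219.0, 245.0], 0.82), ([227.0, 179.0], 0.79), ([168.0, 175.0], 0.77)]
tray [([212.0, 420.0], 0.73)]
spray_can [([159.0, 239.0], 0.86)]
screwdriver [([154.0, 440.0], 0.85)]
screw_jar [([236.0, 316.0], 0.64), ([200.0, 340.0], 0.51), ([213.0, 420.0], 0.51)]
1.2 [-0.5095 -3.1     0.    ] [0.2081 0.6158 0.2133]
```

```bash
python3 - <<'E'
import cv2,numpy as np
a=cv2.imread('pics/side0.png');b=cv2.imread('pics/top0.png')
cv2.imwrite('pics/v1.png',cv2.resize(a,(800,500),interpolation=cv2.INTER_CUBIC));cv2.imwrite('pics/v2.png',cv2.resize(b,(800,500),interpolation=cv2.INTER_CUBIC))
E
```

```text
(no output)
```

View pics/v1.png

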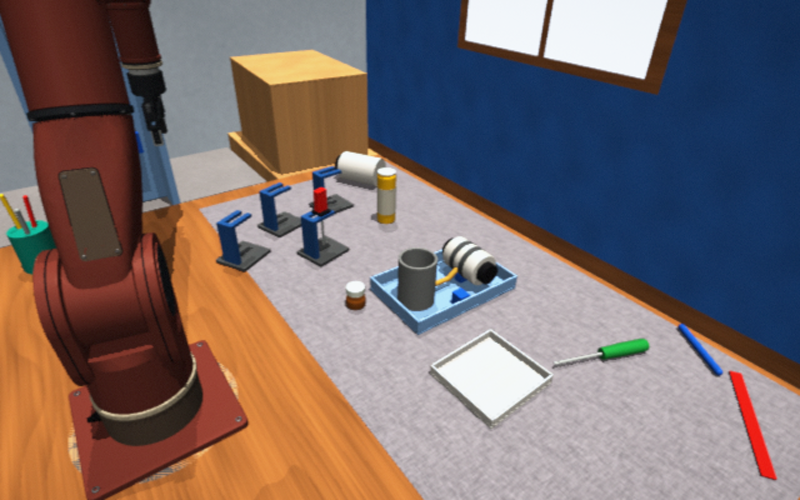

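View pics/v2.png

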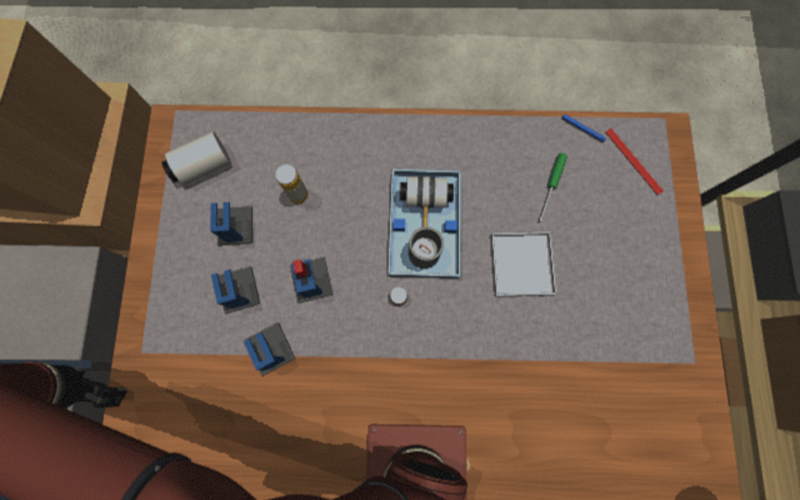

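The pictures show four blue fork stands in the top view (640-wide pixels). They are at (221,249), (278,215), (232,191) and (180,189). Only (221,249) carries the red-handled hook, and it is farthest along image-right (−y, the robot's right), so it fits the description. The well is at about (197,340) with the loop visible inside, and the tray is at (212,420). I'll confirm the stand in one enlarged crop.

```bash
python3 - <<'E'
from h import *
np.set_printoptions(precision=4,suppress=True)
a=cv2.imread('pics/side0.png');b=cv2.imread('pics/top0.png')
def cr(i,r,c,s=25,z=400): return cv2.resize(i[r-s:r+s,c-s:c+s],(z,z),interpolation=cv2.INTER_CUBIC)
v=np.hstack([cr(b,218,248,30),cr(b,197,340,20)]);cv2.imwrite('pics/v3.png',v)
v=np.hstack([cr(a,180,258,35),cr(a,225,335,35)]);cv2.imwrite('pics/v4.png',v)
for t,s in[("stand",(204,259)),("hang",(171,255)),("hook_tool",(168,258)),("housing",(240,330)),("tray",(300,390)),("screw_jar",(244,283)),("spray_can",(178,312))]:
    pass
# repeat marks, averaged with several pictures
M={}
for n in("side","top"):
    for k in range(3):
        env.grab_frame(n)
        for t in["loop_top","housing","hook_tool","hook_mouth","stand","hang","tray","screw_jar","spray_can"]:
            for d in env.mark_of(t,n):
                if d["conf"]>.4: M.setdefault((t,n),[]).append(d["centre"])
for k,v in M.items(): print(k,np.round(v,1).tolist())
E
```

```text
('housing', 'side') [[240.5, 330.9], [177.1, 311.6], [237.9, 331.9]]
('hook_tool', 'side') [[168.3, 259.7], [168.0, 260.0], [192.4, 262.0], [167.9, 257.6]]
('hook_mouth', 'side') [[190.4, 261.2], [189.6, 261.3], [186.5, 261.9]]
('stand', 'side') [[204.6, 198.6], [178.3, 225.6], [165.5, 266.5], [201.2, 259.3], [166.9, 264.4], [202.9, 257.1], [208.3, 191.0], [179.6, 223.8], [207.9, 193.7], [202.3, 256.5], [165.7, 262.6], [177.9, 224.9]]
('hang', 'side') [[169.7, 254.9], [136.6, 262.2], [149.0, 222.0], [172.9, 188.7], [148.7, 221.6], [137.1, 263.7], [173.4, 190.2], [167.5, 254.7], [137.4, 265.3], [147.9, 225.3], [172.9, 191.1], [168.4, 255.0]]
('tray', 'side') [[301.6, 395.1], [300.6, 388.4], [176.6, 310.4], [299.7, 393.3]]
('screw_jar', 'side') [[244.6, 283.5], [243.5, 286.4], [242.9, 283.1], [299.3, 395.4]]
('spray_can', 'side') [[178.1, 313.0], [178.7, 313.1], [177.1, 311.3]]
('loop_top', 'side') [[176.8, 311.2], [191.4, 263.1]]
('loop_top', 'top') [[194.9, 338.9], [220.5, 244.9], [199.8, 340.3], [195.0, 338.5], [198.1, 344.1], [214.3, 241.3]]
('hook_tool', 'top') [[213.7, 243.2], [216.2, 242.4], [214.7, 243.5]]
('stand', 'top') [[180.9, 185.6], [221.7, 249.8], [275.8, 212.0], [233.0, 191.0], [219.5, 248.6], [233.4, 191.5], [179.0, 187.5], [279.0, 215.2], [181.0, 187.0], [233.1, 189.1], [221.4, 248.1], [277.3, 213.2]]
('hang', 'top') [[277.6, 203.8], [220.3, 242.4], [228.1, 178.6], [168.1, 174.2], [218.6, 245.2], [170.7, 173.2], [221.4, 250.0], [274.8, 203.7], [225.0, 180.1], [225.4, 177.4], [276.6, 205.2], [168.7, 175.4], [218.0, 242.8]]
('tray', 'top') [[209.2, 415.5], [151.6, 440.6], [210.1, 416.1], [212.2, 417.8]]
('screw_jar', 'top') [[236.5, 315.9], [216.8, 241.7], [233.6, 314.0], [235.9, 313.8]]
('spray_can', 'top') [[157.7, 237.0], [215.8, 244.2], [155.3, 240.2], [155.5, 239.3]]
('housing', 'top') [[203.1, 337.9], [204.1, 338.9], [238.4, 316.4]]
('hook_mouth', 'top') [[201.9, 339.0]]
```

View pics/v3.png

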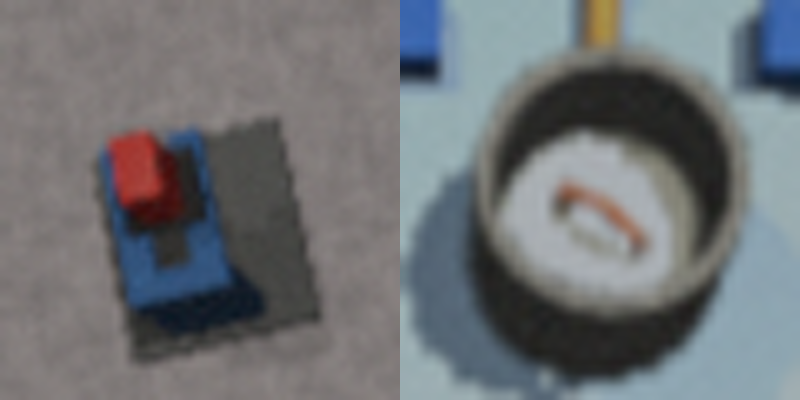

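View pics/v4.png

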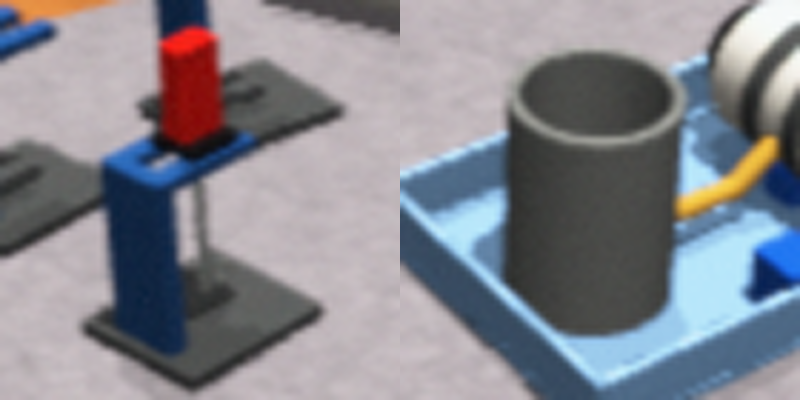

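The crops confirm the red-handled hook hangs in that stand. The fork's open end points up-image and slightly left, and the post is nearer the robot. The orange wire runs in the well from about top pixel (195.8,336) to (201,344). Next I'll fit the poses from the crop corners.

```bash
cat > fit.py <<'E'
from h import *
from scipy.optimize import least_squares
np.set_printoptions(precision=4,suppress=True)
def px(x,y,r0,c0,s): return np.array([(y+.5)/s-.5+r0,(x+.5)/s-.5+c0])
T=lambda x,y:px(x,y,188,218,400/60); S=lambda x,y:px(x,y,145,223,400/70)
obs=[("top",T(277,120),(.05,-.045,.01)),("top",T(322,316),(-.05,-.045,.01)),("top",T(135,360),(-.05,.045,.01)),
 ("top",T(130,307),(-.044,.022,.115)),("top",T(230,287),(-.044,-.022,.115)),("top",T(195,127),(.027,-.022,.115)),
 ("side",S(322,311),(.05,-.045,.01)),("side",S(193,383),(-.05,-.045,.01)),("side",S(84,324),(-.05,.045,.01)),
 ("side",S(103,160),(-.044,.022,.115)),("side",S(158,190),(-.044,-.022,.115)),("side",S(258,140),(.027,-.022,.115))]
def W(p,l): c,s=np.cos(p[2]),np.sin(p[2]);return np.array([p[0]+c*l[0]-s*l[1],p[1]+s*l[0]+c*l[1],l[2]])
f=lambda p:np.concatenate([np.array(proj(n,W(p,l)))-o for n,o,l in obs])
if __name__=="__main__":
    r=least_squares(f,[.5,.24,.2],loss="soft_l1");print("stand",r.x,"\n",f(r.x).reshape(-1,2))
    print("handle top",atz("top",T(134,168),.175), atz("side",S(188,40),.175))
    C=lambda x,y:px(x,y,177,320,10); D=lambda x,y:px(x,y,190,300,400/70)
    print("well",atz("top",C(214,183),.115),atz("side",D(198,97),.115))
    a,b=atz("top",C(164,188),.066),atz("top",C(240,240),.066);m=atz("top",C(203,207),.077)
    d=a-b;print("loop ends",a,b,"mid",(a+b)/2,"len",np.linalg.norm(d),"peak",m,"yaw",np.arctan2(d[1],d[0])-np.pi/2)
    for n,v in[("top",(211,418)),("side",(300.4,392))]:print("tray",atz(n,v,0))
    print(tri((168,259),(215,243)),tri((168.5,255),(219,243.5)))
E
python3 fit.py
```

```text
stand [0.458  0.2702 0.2565] 
 [[-0.5444  0.1371]
 [ 0.2823 -0.2156]
 [ 0.4561 -0.3322]
 [ 0.1422  0.2079]
 [-0.4621  0.269 ]
 [ 0.042   0.7234]
 [-1.0787  0.7639]
 [-0.1656  0.0478]
 [-0.6396 -0.6414]
 [ 0.299  -0.5606]
 [-0.0698 -0.0987]
 [-0.0488  0.0414]]
handle top [0.4595 0.2699 0.175 ] [0.4604 0.2704 0.175 ]
well [ 0.53   -0.0162  0.115 ] [ 0.5311 -0.0168  0.115 ]
loop ends [ 0.5402 -0.0035  0.066 ] [ 0.5243 -0.0269  0.066 ] mid [ 0.5323 -0.0152  0.066 ] len 0.02827810804891541 peak [ 0.5318 -0.015   0.077 ] yaw -0.5995357148275633
tray [ 0.5093 -0.2702  0.    ]
tray [ 0.5135 -0.262   0.    ]
(array([0.4645, 0.2657, 0.1214]), np.float64(0.0019975671045149848)) (array([0.4512, 0.2632, 0.125 ]), np.float64(0.00017210613647826865))
```

```bash
cat >> h.py <<'E'
from scipy.spatial.transform import Rotation as Ro
H=.041
STAND=np.array([.4585,.270]);SY=.2565;PEAK=np.array([.5318,-.0152,.077]);LY=-.60;TRAY=np.array([.511,-.266])
def rv(psi):
    c,s=np.cos(psi),np.sin(psi);return Ro.from_matrix(np.array([[c,s,0],[s,-c,0],[0,0,-1]])).as_rotvec()
def tcp(xy,z): return np.r_[xy,z+H]   # from tool origin
def u(psi): return np.array([np.cos(psi),np.sin(psi)])
E
python3 - <<'E'
from h import *
np.set_printoptions(precision=3,suppress=True)
for k in(0,np.pi):
    for nm,xy,z,y in[("st",STAND,.115,SY),("sthi",STAND,.26,SY),("well",PEAK[:2]-.024*u(LY),.145,LY),("wellhi",PEAK[:2],.32,LY),("tray",TRAY,.14,LY),("trayhi",TRAY,.32,LY)]:
        print(nm,env.solve_ik(tcp(xy,z),rv(y+k)))
E
```

```text
st [-1.099  0.136  0.53   1.85  -0.074  1.175 -1.859]
sthi [-1.1    0.048  0.509  1.633 -0.023  1.467 -1.904]
well [-1.222  0.104  1.229  1.875 -0.104  1.233 -2.131]
wellhi [-1.186  0.048  1.199  1.538 -0.045  1.586 -2.159]
tray [-0.56   0.403  1.227  1.735 -0.395  1.286 -1.414]
trayhi [-0.564  0.267  1.22   1.437 -0.25   1.61  -1.536]
st [-0.846  0.131  0.251  1.839 -0.035  1.176  1.244]
sthi [-0.873  0.053  0.27   1.623 -0.014  1.468  1.226]
well [-0.823  0.063  0.78   1.865 -0.047  1.232  0.942]
wellhi [-0.86   0.038  0.845  1.531 -0.028  1.586  0.955]
tray [-0.556  0.399  1.219  1.735 -0.39   1.284  1.722]
trayhi [-0.075  0.15   0.556  1.42  -0.079  1.594  1.445]
```

```bash
python3 - <<'E'
from h import *
np.set_printoptions(precision=4,suppress=True)
R=rv(SY+np.pi)
env.reach(tcp(STAND,.24),R)
env.move_linear(tcp(STAND,.115),feed=.12)
print(env.current_eef_pos(),env.current_force())
env.grip(0.0,60)
print(env.current_opening(),env.current_gripper_force(),env.current_force(),env.current_time())
env.move_linear(tcp(STAND,.25),feed=.12)
print(env.current_eef_pos(),env.current_opening(),env.current_force())
for n in("side","top"):save(n,f"pics/{n}1.png")
print(env.mark_of("hook_mouth","side"),env.mark_of("hook_tool","side"),env.current_time())
print([proj(n,np.r_[STAND+.0085*u(SY),.25-.0855]) for n in("side","top")])
a=cv2.imread('pics/side1.png');b=cv2.imread('pics/top1.png')
def cr(i,r,c,s=35,z=400): return cv2.resize(i[r-s:r+s,c-s:c+s],(z,z),interpolation=cv2.INTER_CUBIC)
cv2.imwrite('pics/v5.png',np.hstack([cr(a,130,255),cr(b,210,245)]))
E
```

```text
[0.4589 0.2703 0.1568] [ 0.5154 -0.0761 -0.1333]
0.013072497085860797 58.69345486164093 [-1.5314 -1.9417  4.6354] 7.6917
[0.4582 0.2698 0.2901] 0.012246453164575668 [ 0.0648 -0.3714 -0.3048]
[{'centre': [153.2, 256.5], 'conf': 0.7}] [{'centre': [126.9, 254.1], 'conf': 0.87}, {'centre': [299.8, 391.9], 'conf': 0.18}] 9.1667
[(np.float64(154.08358024211915), np.float64(257.36798513439555)), (np.float64(210.94624497997256), np.float64(237.8332539723467))]
```

View pics/v5.png

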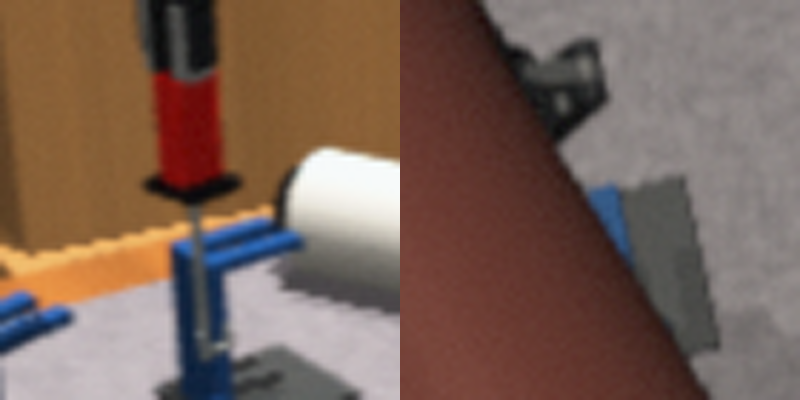

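The hook is held at side pixel (129,254) for the collar and about (156,257) for the hook end. I'll compare that with the model projection to find any slip or tilt.

```bash
python3 - <<'E'
from h import *
p=np.array(env.current_eef_pos());o=p-[0,0,H]
U=np.r_[u(SY),0];V=np.array([-U[1],U[0],0])
for n,a,b,z in[("origin",0,0,0),("collarL",-.017,.017,.003),("collarR",.017,-.017,.003),("collar front",-.017,-.017,.003),("shank bottom",0,0,-.0925),("bar end",.0185,0,-.0925),("tip",.016,0,-.0785),("handle top",0,0,.06)]:
    r,c=proj("side",o+a*U+b*V+[0,0,z]);print(n,"crop x,y",round((c-220+.5)*5.714),round((r-95+.5)*5.714))
    
E
```

```text
origin crop x,y 192 190
collarL crop x,y 143 186
collarR crop x,y 241 184
collar front crop x,y 190 204
shank bottom crop x,y 205 359
bar end crop x,y 231 347
tip crop x,y 226 324
handle top crop x,y 184 72
```

```bash
python3 - <<'E'
from h import *
a=cv2.imread('pics/side1.png')
p=np.array(env.current_eef_pos())
for z in(-.022,-.003,0,.051):
    r,c=proj("side",p+[0,0,z]);print(z,"crop",round((c-220+.5)*10),round((r-70+.5)*10))
cv2.imwrite('pics/v6.png',cv2.resize(a[70:130,220:290],(700,600),interpolation=cv2.INTER_CUBIC))
print(env.current_opening(),env.current_gripper_force(),env.current_torque())
E
```

```text
-0.022 crop 332 519
-0.003 crop 327 454
0 crop 327 443
0.051 crop 313 261
0.012983077715987643 58.62237989902496 [-0.03909877 -0.01177958  0.05749082]
```

View pics/v6.png

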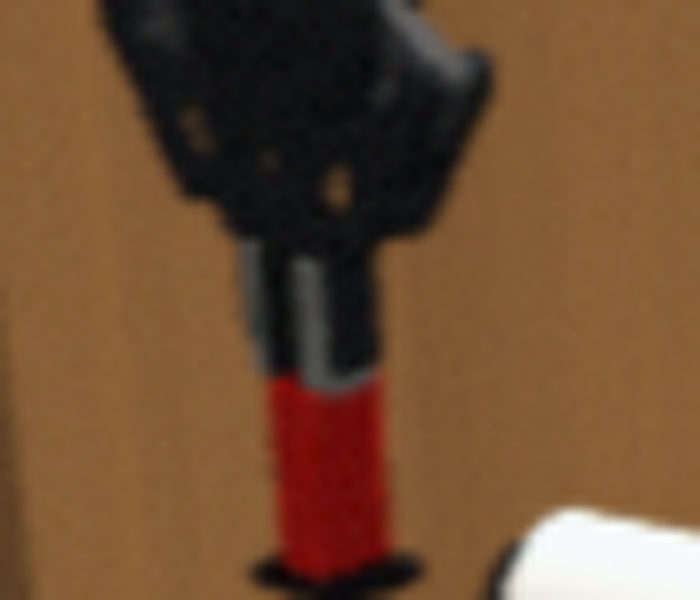

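```bash
python3 - <<'E'
from h import *
p=np.array([.2081,.6158,.2133])
print("start tcp",proj("side",p),"tip open",proj("side",p-[0,0,.009]))
a=cv2.imread('pics/side0.png')[:,:,::-1]
# dark pixels silhouette of gripper at start
g=a[85:125,100:145].max(2)<60
for r in range(85,125,2): 
    c=np.where(g[r-85])[0]; print(r,(c.min()+100,c.max()+100) if len(c) else None,end='; ')
p=np.array(env.current_eef_pos());U=np.r_[u(SY),0];V=np.array([-U[1],U[0],0])
b=cv2.imread('pics/side1.png')[:,:,::-1].astype(int)
print()
for r in range(92,132,2): print(r,[tuple(b[r,c]) for c in range(244,262,3)])
for z in(-.022,0,.02):
    for s in(-1,1): print(z,s,proj("side",p+V*s*.012+[0,0,z]))
E
```

```text
start tcp (np.float64(119.9903516962459), np.float64(131.5448702890396)) tip open (np.float64(122.69128405665992), np.float64(132.22844723074945))
85 (np.int64(100), np.int64(130)); 87 (np.int64(100), np.int64(130)); 89 (np.int64(100), np.int64(130)); 91 (np.int64(100), np.int64(130)); 93 (np.int64(100), np.int64(130)); 95 (np.int64(100), np.int64(130)); 97 (np.int64(100), np.int64(131)); 99 (np.int64(101), np.int64(131)); 101 (np.int64(101), np.int64(132)); 103 (np.int64(102), np.int64(132)); 105 (np.int64(101), np.int64(132)); 107 (np.int64(102), np.int64(127)); 109 (np.int64(102), np.int64(127)); 111 (np.int64(102), np.int64(128)); 113 (np.int64(103), np.int64(128)); 115 (np.int64(103), np.int64(125)); 117 (np.int64(103), np.int64(109)); 119 (np.int64(104), np.int64(109)); 121 (np.int64(103), np.int64(110)); 123 (np.int64(103), np.int64(110)); 
92 [(np.int64(16), np.int64(16), np.int64(19)), (np.int64(16), np.int64(19), np.int64(18)), (np.int64(16), np.int64(18), np.int64(20)), (np.int64(16), np.int64(17), np.int64(18)), (np.int64(17), np.int64(15), np.int64(17)), (np.int64(15), n
[... 4914 characters left out ...]
[(np.int64(136), np.int64(95), np.int64(53)), (np.int64(135), np.int64(95), np.int64(54)), (np.int64(112), np.int64(80), np.int64(47)), (np.int64(27), np.int64(21), np.int64(22)), (np.int64(87), np.int64(61), np.int64(35)), (np.int64(126), np.int64(87), np.int64(50))]
-0.022 -1 (np.float64(122.49752884068789), np.float64(255.66599672767063))
-0.022 1 (np.float64(120.35047352633264), np.float64(249.79368052804938))
0 -1 (np.float64(114.88405616290206), np.float64(255.1372139918854))
0 1 (np.float64(112.80529538917939), np.float64(249.20562915438987))
0.02 -1 (np.float64(107.81155974906514), np.float64(254.64600398026334))
0.02 1 (np.float64(105.79807574790419), np.float64(248.65950485345445))
```

The tool is exactly where the model puts it, but the visible fingertips only reach the top of the handle and the opening reads 13 mm, not 18. I'll hang the hook back and regrasp 8 mm lower to be safe.

```bash
python3 - <<'E'
from h import *
np.set_printoptions(precision=4,suppress=True)
env.move_linear(tcp(STAND,.116),feed=.12);print(env.current_force())
env.grip(.05);print(env.current_opening())
env.move_linear(tcp(STAND,.107),feed=.1);print(env.current_eef_pos(),env.current_force())
env.grip(0.0,80)
print(env.current_opening(),env.current_gripper_force(),env.current_force())
env.move_linear(tcp(STAND,.24),feed=.15)
print(env.current_opening(),env.current_gripper_force(),env.current_force(),env.current_eef_pos())
a=save("side","pics/side2.png")
print(env.current_time());
p=np.array(env.current_eef_pos());o=p-[0,0,.033]
print([np.round(proj("side",q),1) for q in(o,p+[0,0,.02],o+[0,0,.06],o-[0,0,.0925])])
cv2.imwrite('pics/v7.png',cv2.resize(a[85:170,215:305,::-1],(630,595),interpolation=cv2.INTER_CUBIC))
E
```

```text
[ 0.2186  0.1797 -0.9385]
0.05007386655619518
[0.4581 0.2697 0.1474] [-0.5391 -0.3721  0.5706]
0.015407308312604872 78.7734317779541 [-0.7104  1.0304  3.5625]
0.0150204515640475 78.24007272720337 [ 0.6723 -0.069  -2.216 ] [0.4581 0.2697 0.2799]
12.6083
[array([128.8, 253.2]), array([110.6, 251.8]), array([108.2, 251.7]), array([158.2, 255.4])]
```

View pics/v7.png

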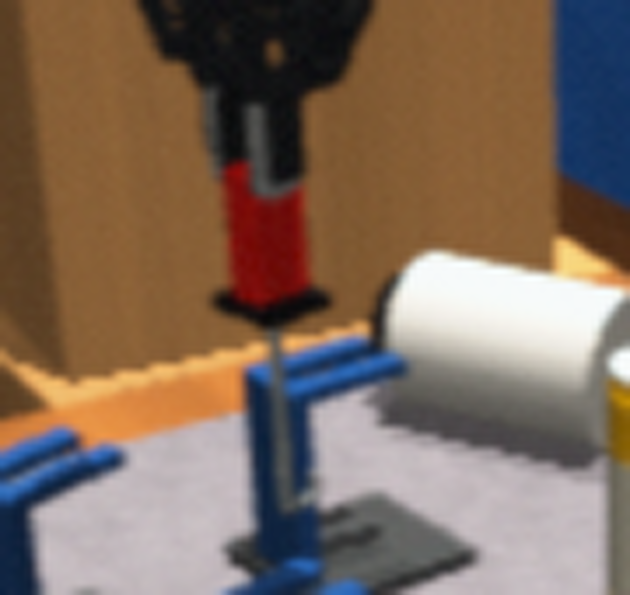

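Now the near fingertip (row ~113) overlaps the handle top by about 10 mm, so the pads really do sit higher than stated. I'll regrasp once more, 7 mm lower, and watch the force.

```bash
python3 - <<'E'
from h import *
np.set_printoptions(precision=4,suppress=True)
P=lambda z:np.r_[STAND,z]
env.move_linear(P(.1487),feed=.15);print(env.current_force())
env.grip(.05)
env.move_linear(P(.1405),feed=.1);print(env.current_eef_pos(),env.current_force())
env.grip(0.0,80)
print(env.current_opening(),env.current_gripper_force(),env.current_force())
env.move_linear(P(.1405+.13),feed=.15)
print(env.current_opening(),env.current_gripper_force(),env.current_force(),env.current_eef_pos())
a=save("side","pics/side3.png")
print(env.current_time());
E
python3 - <<'E'
from h import *
p=np.array(env.current_eef_pos())
a=cv2.imread('pics/side3.png')[:,:,::-1].astype(int)
red=(a[:,:,0]>90)&(a[:,:,1]<35)
r,c=np.where(red[90:150,235:275]);print("red rows",r.min()+90,r.max()+90,c.min()+235,c.max()+235)
for z in(.026,.0):print([np.round(proj("side",p-[0,0,.026]+[0,0,k]),1) for k in(0,.06,-.0925)]);break
E
```

```text
[-0.6866 -0.7617  1.2183]
[0.4581 0.2697 0.1398] [ 0.5493 -0.1319 -1.0865]
0.016013862307660342 79.64103698730469 [ 0.2928 -0.2165  3.4203]
0.015868375864945362 79.1788101196289 [ 0.4751  0.7055 -1.5422] [0.458  0.2697 0.2694]
15.7833
red rows 109 128 247 258
[array([129.9, 253.3]), array([109.4, 251.8]), array([159.3, 255.4])]
```

```bash
sed -i 's/^H=.*/H=.025/' h.py; python3 - <<'E'
from h import *
np.set_printoptions(precision=4,suppress=True)
A=PEAK[:2]-.0245*u(LY)
env.move_linear(tcp(STAND,.265),feed=.15)
env.reach(tcp(A,.265),rv(LY+np.pi))
env.move_linear(tcp(A,.225),feed=.15)
p=np.array(env.current_eef_pos());o=p-[0,0,H]
print(p,env.current_tcp_rot(),rv(LY+np.pi),env.current_force(),env.current_time())
a=save("side","pics/side4.png");b=save("top","pics/top4.png")
U=np.r_[u(LY),0]
for n,q in[("orig",o),("shank bot",o-[0,0,.0925]),("mouth",o+.0085*U-[0,0,.0855]),("tip",o+.016*U-[0,0,.0785])]:
    for k,r0,c0 in(("side",140,280),("top",165,300)):
        r,c=proj(k,q);print(n,k,round((c-c0+.5)*400/80),round((r-r0+.5)*400/80),end=' | ')
    print()
cv2.imwrite('pics/v8.png',np.hstack([cv2.resize(a[140:220,280:360,::-1],(400,400),interpolation=cv2.INTER_CUBIC),cv2.resize(b[165:245,300:380,::-1],(400,400),interpolation=cv2.INTER_CUBIC)]))
E
```

```text
[ 0.5114 -0.0003  0.25  ] [-0.9249 -3.0015  0.001 ] [0.9284 3.0013 0.    ] [ 0.8858 -0.1293  0.6279] 17.5583
orig side 231 145 | orig top 188 135 | 
shank bot side 225 304 | shank bot top 181 175 | 
mouth side 242 293 | mouth top 190 161 | 
tip side 257 281 | tip top 198 147 |
```

View pics/v8.png

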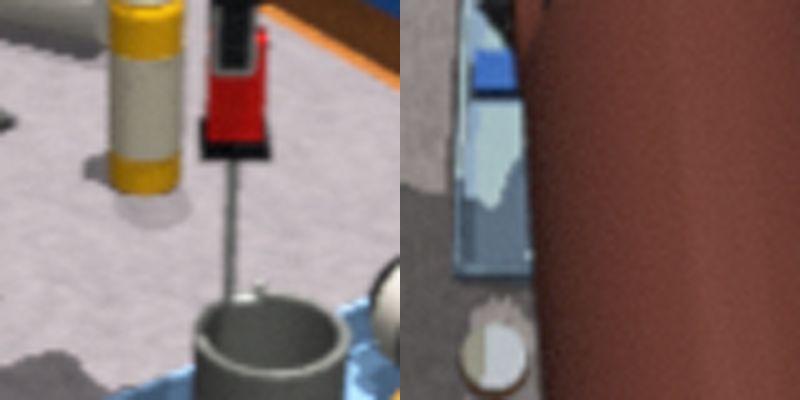

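The hook end is visible at side crop (229,300) with its tip at (260,287). That is about 1.7 mm further along the hook direction than predicted, so I'll shift the approach back by that amount and go in with force checks.

```bash
cat >> h.py <<'E'
def F(): return np.round(env.current_force(),2)
D=.0015  # hook sits this far ahead along its x
E
python3 - <<'E'
from h import *
np.set_printoptions(precision=4,suppress=True)
U=u(LY);A=PEAK[:2]-(.0255+D)*U;zc=PEAK[2]+.0685
env.move_linear(tcp(A,.225),feed=.1);f0=F();print(f0)
ok=True
for z in(.19,.165,.152,zc):
    env.move_linear(tcp(A,z),feed=.1);f=F();print(z,f)
    if np.abs(f-f0).max()>4: ok=False;print("stop");break
if ok:
    for d in(.017,.0085):
        env.move_linear(tcp(PEAK[:2]-(d+D)*U,zc),feed=.06);f=F();print(d,f)
        if np.abs(f-f0).max()>4: ok=False;print("stop");break
if ok:
    for dz in(.008,.016,.022,.03,.045):
        env.move_linear(tcp(PEAK[:2]-(.0085+D)*U,zc+dz),feed=.05);env.pause(.1);print(dz,F(),env.current_eef_pos())
print(env.current_time(),env.current_opening())
E
```

```text
[ 0.23 -0.07 -1.46]
0.19 [ 0.57  0.62 -1.02]
0.165 [-0.13  0.63 -0.95]
0.152 [-0.41 -0.27 -1.4 ]
0.14550000000000002 [ 0.83 -0.78 -1.23]
0.017 [-0.27  0.62 -0.68]
0.0085 [-0.43 -0.48 -0.73]
0.008 [-1.08  0.16 -2.38] [ 0.5236 -0.0094  0.1786]
0.016 [-0.04 -0.51 -1.05] [ 0.5236 -0.0096  0.1865]
0.022 [-0.47 -0.42 -2.95] [ 0.5235 -0.0096  0.1924]
0.03 [ 1.01  1.18 -3.22] [ 0.5236 -0.0095  0.2005]
0.045 [-0.3  -0.23 -2.41] [ 0.5235 -0.0095  0.2154]
22.0667 0.016252225543988703
```

```bash
python3 - <<'E'
from h import *
np.set_printoptions(precision=4,suppress=True)
B=PEAK[:2]-(.0085+D)*u(LY)
env.move_linear(tcp(B,.30),feed=.07)
env.pause(.3);print(F(),env.current_eef_pos(),env.current_opening(),env.current_time())
a=save("side","pics/side5.png");print(env.mark_of("loop_top","side"),env.mark_of("cartridge","side"))
o=np.array(env.current_eef_pos())-[0,0,H];q=o+np.r_[(.0085+D)*u(LY),-.0855]
print(proj("side",q),proj("side",q-[0,0,.067]))
cv2.imwrite('pics/v9.png',cv2.resize(a[110:250,260:400,::-1],(560,560),interpolation=cv2.INTER_CUBIC))
E
```

```text
[-0.02 -0.61 -1.81] [ 0.5235 -0.0096  0.3249] 0.01629398020890172 24.0833
[{'centre': [173.8, 335.6], 'conf': 0.7}] [{'centre': [193.8, 334.7], 'conf': 0.94}, {'centre': [244.8, 283.9], 'conf': 0.34}]
(np.float64(172.47618686741868), np.float64(335.8548663456877)) (np.float64(195.59452334257085), np.float64(334.61127230951513))
```

View pics/v9.png

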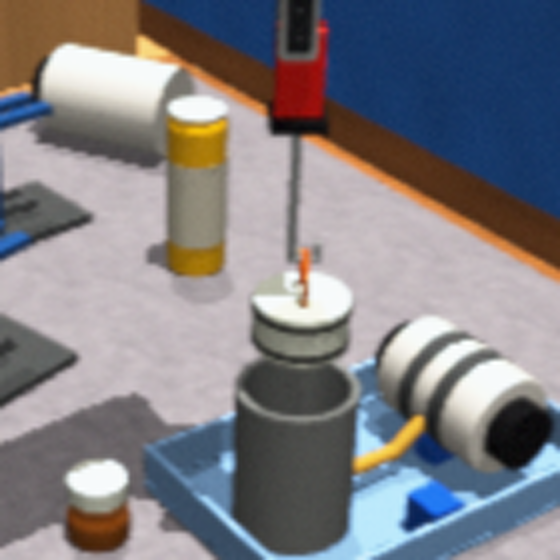

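The filter hangs upright on the hook above the well: loop at about (173,336), filter at about (194,335). Next I'll carry it to the tray and lower it.

```bash
python3 - <<'E'
from h import *
np.set_printoptions(precision=4,suppress=True)
U=u(LY);B=TRAY-(.0085+D)*U
env.move_linear(tcp(B,.305),feed=.09)
env.pause(.3)
env.move_linear(tcp(B,.19),feed=.08);env.pause(.4);print(F())
for z in(.17,.160,.156,.152,.1475,.143,.140):
    env.move_linear(tcp(B,z),feed=.03);print(z,F())
print(env.current_eef_pos(),env.current_time())
a=save("side","pics/side6.png")
print(env.mark_of("loop_top","side"),env.mark_of("cartridge","side"))
print(proj("side",np.r_[TRAY,.071]),proj("side",np.r_[TRAY,.004]))
cv2.imwrite('pics/v10.png',cv2.resize(a[210:350,320:460,::-1],(560,560),interpolation=cv2.INTER_CUBIC))
E
```

```text
[ 0.34 -0.32 -2.17]
0.17 [-0.64  0.4  -3.  ]
0.16 [ 0.11 -0.03 -3.08]
0.156 [ 0.08  0.35 -1.52]
0.152 [ 0.3  -0.84 -0.34]
0.1475 [-0.27 -0.22 -0.33]
0.143 [ 1.21 -0.84  0.07]
0.14 [-0.1  -0.41 -0.91]
[ 0.5027 -0.2603  0.1648] 32.1833
[] [{'centre': [301.7, 396.4], 'conf': 0.85}]
(np.float64(279.3160799787332), np.float64(396.6452550489)) (np.float64(300.77721402931513), np.float64(392.7214631134462))
```

View pics/v10.png

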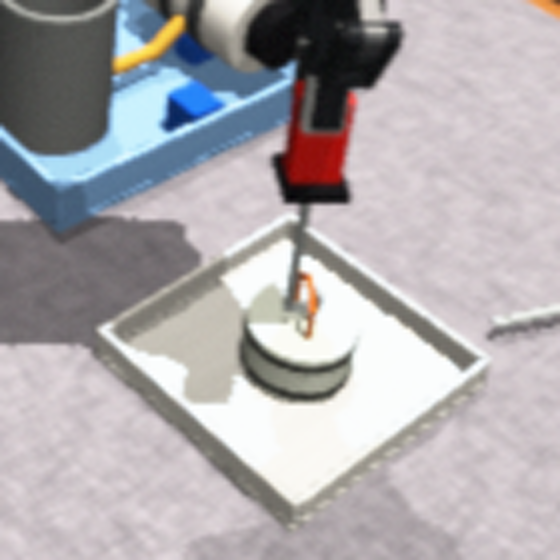

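The filter stands upright in the tray with its loop at about (283,396). Now I'll withdraw the hook and hang it back.

```bash
python3 - <<'E'
from h import *
np.set_printoptions(precision=4,suppress=True)
U=u(LY);z=.140
for d in(.0135,.0185,.0245,.0305):
    env.move_linear(tcp(TRAY-(d+D)*U,z),feed=.06);print(d,F())
env.move_linear(tcp(TRAY-(.0305+D)*U,.28),feed=.12);print(F(),env.current_time())
S=np.array([.4581,.2697])
env.reach(tcp(S,.28),rv(SY+np.pi));env.pause(.2)
print(env.current_eef_pos(),env.current_tcp_rot(),rv(SY+np.pi),F(),env.current_time())
f0=F()
for zz in(.225,.20,.16,.13,.120):
    env.move_linear(tcp(S,zz),feed=.1);f=F();print(zz,f)
    if np.abs(f-f0).max()>5: print("stop");break
a=save("side","pics/side7.png");print(env.current_time())
for n in("hook_tool","hang"):print(n,env.mark_of(n,"side")[:3])
print(env.mark_of("cartridge","side"))
print(proj("side",np.r_[S,.12]),proj("side",np.r_[S,.115]))
E
```

```text
0.0135 [ 0.21 -0.57 -0.9 ]
0.0185 [-0.08 -0.2  -1.71]
0.0245 [ 0.46 -0.87 -1.41]
0.0305 [ 0.15  0.29 -1.21]
[-0.03 -0.37 -0.7 ] 34.65
[0.4586 0.2689 0.3051] [-0.3991  3.116   0.0001] [ 0.4018 -3.1158 -0.    ] [-0.3  -0.16 -1.2 ] 36.725
0.225 [-0.01  0.2  -0.26]
0.2 [-0.4  -0.72 -0.53]
0.16 [ 0.44  0.23 -0.21]
0.13 [-0.17  0.43 -0.93]
0.12 [ 1.15 -0.54 -0.08]
39.125
hook_tool [{'centre': [170.1, 260.8], 'conf': 0.56}]
hang [{'centre': [169.0, 253.3], 'conf': 0.83}, {'centre': [173.9, 190.0], 'conf': 0.83}, {'centre': [149.6, 223.3], 'conf': 0.68}]
[{'centre': [301.3, 395.0], 'conf': 0.68}]
(np.float64(168.51087791140736), np.float64(256.14657476432325)) (np.float64(169.9813122957208), np.float64(256.2550750328348))
```

```bash
python3 - <<'E'
from h import *
np.set_printoptions(precision=4,suppress=True)
S=np.array([.4581,.2697])
for zz in(.1175,.116,.115,.1142):
    env.move_linear(tcp(S,zz),feed=.03);f=F();print(zz,f)
    if f[2]>3: break
env.pause(.2);print(F())
env.grip(.045);env.pause(.3)
env.grip(.085)
env.move_linear(np.r_[S,.30],feed=.12);env.pause(.3)
a=save("side","pics/side8.png");print(env.mark_of("hook_tool","side")[:2],env.mark_of("cartridge","side")[:2],env.current_time(),env.current_opening())
def cr(i,r,c,s=35,z=400): return cv2.resize(i[r-s:r+s,c-s:c+s,::-1],(z,z),interpolation=cv2.INTER_CUBIC)
cv2.imwrite('pics/v11.png',np.hstack([cr(a,180,258),cr(a,292,393)]))
o=cv2.imread('pics/side0.png')[:,:,::-1].astype(int);d=np.abs(o-a).max(2)[155:215,240:285]>45
r,c=np.where(d);print("changed px",len(r),(r.mean()+155,c.mean()+240) if len(r) else "")
E
```

```text
0.1175 [-0.5  -0.36 -1.15]
0.116 [ 0.17 -0.59 -0.21]
0.115 [-3.66 -2.46 10.52]
[-3.47 -2.15 10.23]
[{'centre': [170.5, 260.9], 'conf': 0.73}] [{'centre': [301.9, 394.6], 'conf': 0.84}, {'centre': [169.1, 256.6], 'conf': 0.65}] 43.325 0.0848974265948107
changed px 43 (np.float64(188.34883720930233), np.float64(242.1860465116279))
```

View pics/v11.png

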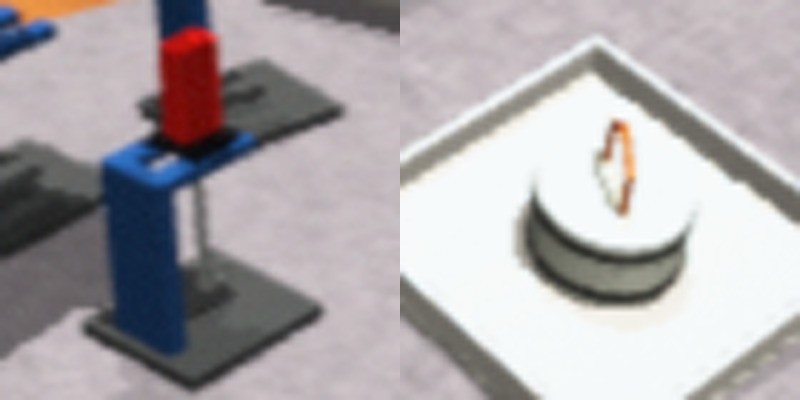

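The hook hangs upright in its stand with the collar on both prongs, as at the start (collar at about (169,257)). The filter stands upright in the tray at about (302,395). The gripper is clear of everything.

```bash
python3 -c "
from h import *
print(env.hand_in())"
```

```text
the job is handed in; nothing more can be done
None
```

The job is handed in at about 43 s: the filter was lifted out of the well with the hook and stands upright in the tray, and the hook hangs back in its stand with its collar on both prongs; I planned no contact with the spray can, screwdriver or jar, but did not re-check them afterwards.

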